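Index the vial carousel to its next station and load the empty pocket

TASK

The vial carousel was left between two stations. Push it round anticlockwise (seen from above) by its red post, gently and never with more than 20 N, until its spring ball clicks into the next detent, do not run past that station, and let go. Then stand the loose blue-capped amber vial upright, fully home, in the empty blue pocket, leaving the carousel in its detent and the other loose vial and the beaker undisturbed.

Things in the scene. Friction and masses are not known exactly. Their poses are not given: they have to be found in the camera images.
- index_table: Carousel on a fixed round grey base, 200 mm; origin on its upright axis at worktop height. Aluminium turntable 230 mm across, flat top 58 mm above the worktop. Five sockets (36 mm outside, 18 mm high) 72 degrees apart at radius 75 mm: four white ones hold vials (tops 110 mm above the worktop), the blue one is empty. Covers all that the carousel carries.
- push_post (a point): Centre of the top of the red push post, 100 mm above the worktop. Upright round bar, 12 mm thick, 42 mm high above the turntable, 102 mm from the axis, half-way between two filled sockets; washer 18 mm across, 3 mm high, at its foot. Turns with the turntable; between detents it moves at a push of 4 to 7 N.
- empty_pocket (a point): Centre of the floor of the empty blue pocket, 60 mm above the worktop, 75 mm from the axis. Round, 30 mm inside, 16 mm deep, wall 3 mm. Turns with the turntable.
- turntable (a joint): Angle, rad, growing anticlockwise from above; no end stops, friction keeps it where it is left. Starts between -0.83 and -0.43. Detents 1.257 rad apart; the one wanted is the only one between -0.32 and 0.32, but where is not marked (the index arm below is clamped anywhere in that span, anew each time): find it by feel. Above 0.46 it has run past.
- index_ball (a joint): Rise of the detent's spring ball, m: 0 on the rim between detents, 0.0035 fully up in a notch, over 0.0022 counts as in. From about 0.05 rad before the centre the table is pulled in by itself; beyond the centre the push at the post climbs from about 5 N to 20 N or more within 0.07 rad, then it breaks out. Let go before that, it springs back to the centre.
- sample_vial: The loose vial to load: amber body, blue screw cap, round, 27 mm across up to 45 mm, 50 mm high in all, about 30 g, standing on the worktop to the right. Origin: centre of its underside, z up.
- spare_vial: The other loose vial, white with yellow cap, same shape; leave it standing. Origin: centre of its underside.
- beaker: Clear plastic beaker, 60 mm across, 70 mm high, on the worktop to the right; leave it. Origin: centre of its underside.
There are look-alikes about, which are no part of the job. Several things look just like the sample_vial: the one meant starts nearest to the robot's base.

How it is judged:
By the outcome, as a careful person would: the job done as asked, in the order asked, and still so for the second after the job is handed in, with the robot touching nothing.
It also fails if it takes over 72 s, if anything falls off the work surface, if the arm or the gripper's body presses on something with over 40 N, if the wrist force passes 120 N, or if a joint passes its speed limit or range.

ROBOT

A 6-joint arm with a two-finger parallel gripper is mounted at the origin on a cart in front of the work surface, level with it; the furniture and walls round the work are solid. World frame = base frame: x ahead of the robot, y to its left, z up, the work surface at z = 0. Lengths are in m, angles in rad, forces in N, time in s.
With the tool pointing down it reaches from about 0.3 to 0.95 m from the base axis. Payload 3.1 kg.
Tool frame: the origin (TCP) lies midway between the tips of the shut fingers; the grasp point (between the pads) lies hold_point_z behind it (hold_point_z is the distance from the TCP to the grasp point, in m); z points along the fingers, y is the line along which they close (so a half turn about z gives the same grasp; the last joint's range is limited). The gripper opens to 85 mm and grips with 20 to 120 N. Pads are 22 mm wide; open, the fingers measure 114 mm over their backs; the gripper's body (76 mm by 85 mm) begins 54 mm behind the grasp point. The pads swing forward as they close: fully open they stand 13 mm farther back than shut.
Start: joints at [-1.418, 0.308, 1.634, -0, 1.2, -0.07], TCP at [0.138, -0.61, 0.231] pointing down, gripper open.
Joint ranges: [-3.06, 3.06], [-0.79, 1.96], [0.05, 2.63], [-1.19, 4.34], [0.05, 2.64], [-2.94, 2.94]. Speed limits (rad/s): [2.79, 2.79, 3.14, 3.14, 3.14, 3.14].

INTERFACE

Orientations are given as a unit quaternion [x, y, z, w].
In Python, from bench import * gives the robot as it stands. The module is installed in compiled form; this text tells all that it offers.
- The arm moves only by the shell command python3 -m creep 'ROWS' [OPENING] [FORCE]. ROWS is a JSON object of lists of equal length, an entry for each row: "dp": the shift along the world's x, y, z in mm, a list of three; "yaw": the turn about the world's z in degrees. A call has 1 to 5 rows; each row is the pose to reach, as a shift and turn from the pose commanded when the call began; what a row does not reach only later rows make up. A row lasts 1/10 s, in which the tool goes at most 50 mm and 8.59 degrees, less where a joint would pass 70% of its speed; a pose out of reach is approached as far as the arm can. A call with a gripper value outside its range is refused whole. OPENING is the opening in per cent of the stroke, from 0 (shut) to 100 (fully open), set as the call begins (- or left out, the last holds). The fingers move at their own pace and stop on an object; FORCE is the grip in N (left out, the last holds). Time passes only in rows, so rows that repeat a pose let the fingers close. It gives the time, the measured TCP pose, the force, the opening and the grip force at its end, in the units of the state.
- get_state(): the state, without advancing time (a new reading comes with each control period).
- grab_frame(name): name is "side" or "top"; returns a dict with "color" (400x640x3 uint8, red, green, blue), "camera_matrix" (3x3 intrinsics, pixels), "distortion" ([k1, k2, p1, p2, k3] as OpenCV has them; the pictures are not rectified), "T" (4x4, takes a point from camera to world coordinates). Camera axes: x right, y up, looking along -z (the intrinsics and any distortion apply to the point x, -y, -z); pixel columns grow to the right and rows downward; lengths in m; the calibration is good to about 2 mm. A picture is of the moment at which its call begins. There is no depth.
- job_done(): hands the job in; it is judged then, once.
Trained networks look in the newest picture that a camera, given by its name, has taken for a name from the list of things; names that differ only in an ending like _2 or _b are one class to them, and where a whole thing is asked for, a point or a joint stands for the part that bears it (a point fixed in the world has none). Each returns a list of dicts, best first, with "p" (0 to 1); they miss things now and then, are a little off and sometimes report something else, mostly with a low value. They report only what shows in the picture. A call takes as long as a camera call. They do not tell look-alikes from the thing itself.
- boxes_of(label, camera): "uv" ([column, row] in pixels, amid what is visible of it).
The state is a dict: "time_s": time; "joint_positions": joint angles; "joint_velocities": joint speeds; "effort": joint torques, N m; "ee_pos": TCP position; "tcp_rot": TCP orientation; "ft_force": force on the tool from outside, world axes, zero at the start; "moment": the same for the moment, N m; "grip_width": opening from 0.0 (shut) to 1.0 (fully open); "gripper_force": force on a finger pad.
Only numpy, scipy, OpenCV 4.12 (cv2) and the standard library are available. Lean on these libraries where they do the work, as an engineer would, in place of code of your own. Each camera call takes 0.05 s, during which the arm holds its last target. There are 200 camera calls.

## Working session

There is one attempt and no reset: what is moved stays moved. The work goes in short steps, Python scripts to look and compute and a shell command to move; the robot and the scene stay as the last step left them, time stands still between calls to the robot, and variables do not carry over. Pictures are saved under pics/ and viewed, at most 10 in all, crops included, and the job is handed in when it is done.

```bash
mkdir -p pics; cat > h.py <<'E'
import numpy as np, cv2
from bench import *
def ray(f,uv):
    K=np.array(f["camera_matrix"]);d=np.array(f["distortion"]);T=np.array(f["T"])
    n=cv2.undistortPoints(np.array([[uv]],float),K,d)[0,0]
    r=T[:3,:3]@np.array([n[0],-n[1],-1.]);return T[:3,3],r/np.linalg.norm(r)
def atz(f,uv,z):
    o,r=ray(f,uv);return o+r*(z-o[2])/r[2]
def proj(f,p):
    T=np.array(f["T"]);q=T[:3,:3].T@(np.array(p,float)-T[:3,3]);q=q*[1,-1,-1]
    return cv2.projectPoints(q.reshape(1,1,3),np.zeros(3),np.zeros(3),np.array(f["camera_matrix"]),np.array(f["distortion"]))[0].ravel()
def tri(f,a,g,b):
    o,r=ray(f,a);p,s=ray(g,b)
    t=np.linalg.lstsq(np.c_[r,-s],p-o,rcond=None)[0]
    x,y=o+r*t[0],p+s*t[1];return (x+y)/2,np.linalg.norm(x-y)
E
python3 - <<'E'
from h import *
np.set_printoptions(precision=3,suppress=True)
s=get_state();print(s)
F={}
for c in("side","top"):
    F[c]=f=grab_frame(c);cv2.imwrite(f"pics/{c}0.png",f["color"][:,:,::-1]);print(c,f["T"])
    for l in("index_table","push_post","empty_pocket","sample_vial","spare_vial","beaker"):
        print(l,[(np.round(d["uv"],1).tolist(),round(d["p"],2),atz(f,d["uv"],.05)[:2].round(3).tolist()) for d in boxes_of(l,c)])
E
```

```text
{'time_s': 0.0, 'joint_positions': array([-1.418,  0.309,  1.635,  0.   ,  1.2  , -0.07 ]), 'joint_velocities': array([ 0.002,  0.001,  0.001,  0.002,  0.002, -0.001]), 'effort': array([ -0.001, -41.526, -27.666,  -0.   ,   0.01 ,   0.   ]), 'ee_pos': array([ 0.138, -0.609,  0.23 ]), 'tcp_rot': array([ 0.994,  0.111, -0.   , -0.001]), 'ft_force': array([0.129, 0.989, 0.915]), 'moment': array([-0.045,  0.06 ,  0.014]), 'gripper_force': 0.0, 'grip_width': 0.999764551116938}
side [[ 0.973  0.167 -0.161  0.326]
 [-0.231  0.63  -0.742 -0.846]
 [-0.023  0.759  0.651  0.85 ]
 [ 0.     0.     0.     1.   ]]
index_table [([309.8, 198.7], 0.81, [0.499, 0.088])]
push_post [([310.3, 197.8], 0.89, [0.501, 0.091])]
empty_pocket [([312.1, 195.5], 0.72, [0.507, 0.098])]
sample_vial [([315.1, 289.1], 0.76, [0.45, -0.187]), ([351.4, 258.5], 0.73, [0.542, -0.125])]
spare_vial []
beaker []
top [[-0.013  0.993 -0.117  0.411]
 [-1.    -0.01   0.027  0.032]
 [ 0.026  0.117  0.993  1.007]
 [ 0.     0.     0.     1.   ]]
index_table [([277.1, 209.0], 0.9, [0.508, 0.096])]
push_post [([278.0, 209.9], 0.85, [0.507, 0.094])]
empty_pocket [([279.0, 209.9], 0.82, [0.506, 0.092])]
sample_vial [([378.3, 188.5], 0.64, [0.549, -0.114]), ([398.5, 234.9], 0.54, [0.452, -0.153])]
spare_vial [([438.1, 236.6], 0.56, [0.447, -0.236])]
beaker [([428.4, 182.0], 0.92, [0.562, -0.22])]
```

View pics/side0.png

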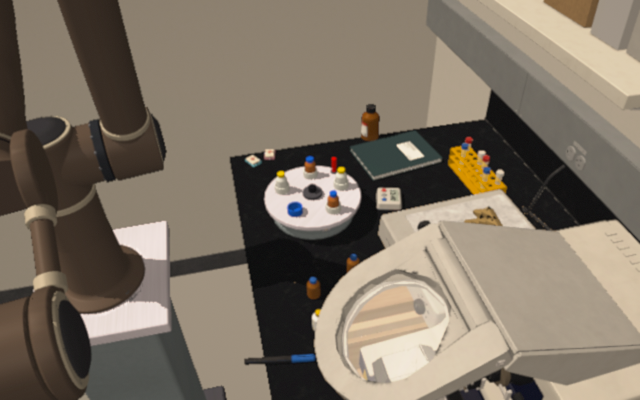

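View pics/top0.png

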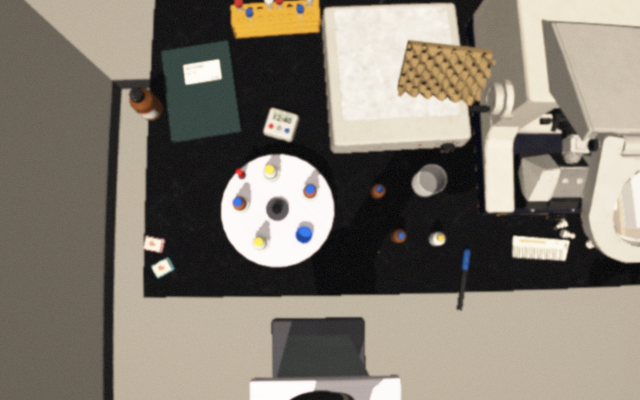

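```bash
cat > m.py <<'E'
from h import *
def blobs(f,lo,hi,box,lo2=None,hi2=None):
    hsv=cv2.cvtColor(f["color"],cv2.COLOR_RGB2HSV);m=cv2.inRange(hsv,lo,hi)
    if lo2: m|=cv2.inRange(hsv,lo2,hi2)
    x0,y0,x1,y1=box;k=np.zeros_like(m);k[y0:y1,x0:x1]=m[y0:y1,x0:x1]
    n,_,st,c=cv2.connectedComponentsWithStats(k)
    return [(c[i].round(1).tolist(),st[i].tolist()) for i in range(1,n) if st[i][4]>5]
def red(f,box): return blobs(f,(0,150,70),(8,255,255),box,(172,150,70),(180,255,255))
def blue(f,box): return blobs(f,(105,140,50),(128,255,255),box)
E
python3 - <<'E'
from m import *
np.set_printoptions(precision=3,suppress=True)
F={c:grab_frame(c) for c in("side","top")}
B={"side":(230,130,380,310),"top":(210,140,460,270)}
for c in F:
    print(c,"RED",red(F[c],B[c]));print("BLUE",blue(F[c],B[c]))
    h=cv2.cvtColor(F[c]["color"],cv2.COLOR_RGB2HSV)
    m=(h[...,2]>140)&(h[...,1]<60)
    x0,y0,x1,y1=(220,150,340,270) if c=="top" else (260,150,365,240)
    k=np.zeros(m.shape,np.uint8);k[y0:y1,x0:x1]=m[y0:y1,x0:x1]
    ct=max(cv2.findContours(k,0,2)[0],key=cv2.contourArea);print("tbl",cv2.fitEllipse(cv2.convexHull(ct)))
    if c=="top": print(atz(F[c],cv2.fitEllipse(cv2.convexHull(ct))[0],.058))
def up(c,x0,y0,x1,y1,n):
    i=F[c]["color"][y0:y1,x0:x1,::-1];return cv2.resize(i,(390,520) if 0 else (400,400),interpolation=2)
cv2.imwrite("pics/c1.png",np.hstack([up("side",260,150,365,255,0),up("top",220,150,340,270,0)]))
cv2.imwrite("pics/c2.png",np.hstack([up("side",285,240,365,320,0),up("top",365,170,445,250,0)]))
E
```

```text
side RED [([333.6, 163.1], [331, 156, 6, 16, 86])]
BLUE [([309.2, 158.0], [305, 155, 10, 7, 53]), ([332.7, 193.4], [330, 191, 6, 6, 29]), ([294.7, 209.1], [288, 203, 14, 13, 160]), ([353.1, 256.1], [350, 253, 7, 7, 32]), ([312.6, 278.9], [309, 276, 8, 7, 41])]
tbl ((311.755126953125, 197.30740356445312), (63.83154296875, 96.64811706542969), 85.92951202392578)
top RED [([239.3, 172.2], [235, 168, 9, 10, 48])]
BLUE [([309.6, 188.5], [306, 185, 8, 8, 50]), ([379.4, 188.6], [378, 187, 4, 4, 13]), ([237.4, 201.2], [234, 198, 8, 8, 47]), ([303.6, 234.1], [297, 227, 15, 16, 186]), ([400.5, 235.0], [399, 233, 4, 5, 16])]
tbl ((277.0542907714844, 210.1890869140625), (112.67010498046875, 113.643798828125), 56.0849723815918)
[0.505 0.095 0.058]
```

View pics/c1.png

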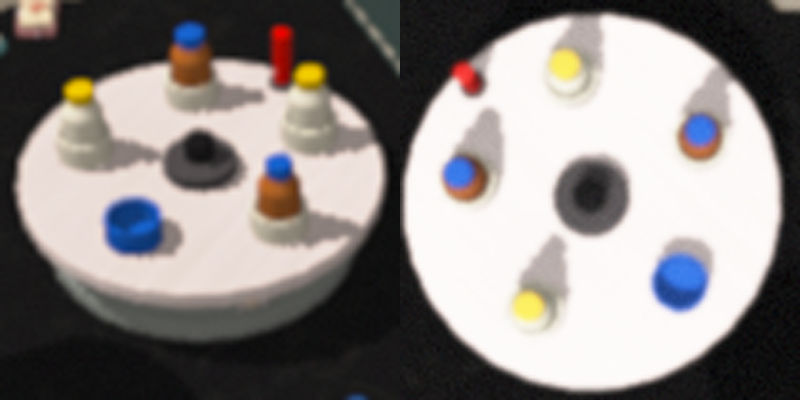

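View pics/c2.png

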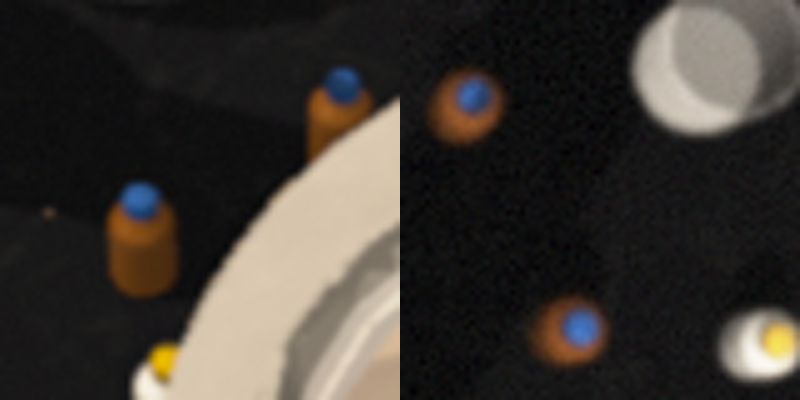

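```bash
python3 - <<'E'
from m import *
np.set_printoptions(precision=4,suppress=True)
F={c:grab_frame(c) for c in("side","top")}
s,t=F["side"],F["top"]
c=np.array([.505,.095])
c=(c+atz(s,(311.8,197.3),.058)[:2])/2; print("side centre",atz(s,(311.8,197.3),.058), c)
print("post",tri(s,(333.9,157.3),t,(238,170.8)), "mid",tri(s,(333.6,163.1),t,(239.3,172.2)))
for n,z,a,b in(("post top",.1,(333.9,157.3),(238,170.8)),("pocket rim",.076,(294.7,207.8),(303.6,233.5)),("vial cap",.048,(312.6,279),(400.5,235)),("spare",.048,(317.5,314),(443,238.5))):
    p,e=tri(s,a,t,b);print(n,p,e,atz(s,a,z)[:2],atz(t,b,z)[:2],"r,az from c",np.linalg.norm(p[:2]-c),np.degrees(np.arctan2(*(p[:2]-c)[::-1])))
print("vial bottom top-view", atz(t,(398.5,235.5),.0225), "neighbours", [atz(t,u,.11)[:2] for u in((309.6,188.5),(237.4,201.2),(269.5,169.5))])
p=get_state();print(p["ee_pos"])
E
```

```text
side centre [0.5032 0.0822 0.058 ] [0.5041 0.0886]
post (array([0.5797, 0.1693, 0.0998]), np.float64(0.00027632435148526027)) mid (array([0.5795, 0.1694, 0.0822]), np.float64(0.000986606174437537))
post top [0.5797 0.1693 0.0998] 0.00027632435148526027 [0.5798 0.1689] [0.5795 0.1692] r,az from c 0.1105593961476019 46.84320381610241
pocket rim [0.4556 0.0419 0.0699] 0.001963531212980127 [0.4536 0.0349] [0.4563 0.0417] r,az from c 0.06735411532943628 -136.03868074581825
vial cap [ 0.4516 -0.1577  0.0473] 0.0007410188895867438 [ 0.4511 -0.1582] [ 0.4519 -0.1576] r,az from c 0.25180538955645004 -102.0334830809635
spare [ 0.4421 -0.2465  0.0481] 0.0023040762603185323 [ 0.441  -0.2463] [ 0.4433 -0.2467] r,az from c 0.3407692989426352 -100.47576788437873
vial bottom top-view [ 0.452  -0.1583  0.0225] neighbours [array([0.5415, 0.0289]), array([0.5182, 0.1684]), array([0.5796, 0.1065])]
[ 0.1381 -0.6096  0.2313]
```

```bash
python3 -m creep '{"dp":[[20,44,0],[40,88,0],[60,132,0],[80,176,0],[100,220,0]],"yaw":[8.5,17,25.5,34,42.5]}' 0 30
python3 -m creep '{"dp":[[20,44,0],[40,88,0],[60,132,0],[80,176,0],[100,220,0]],"yaw":[8.5,17,25.5,34,42.5]}'
python3 -m creep '{"dp":[[29,35,0],[59,71,0],[88,106,0],[118,142,0],[147,177,0]],"yaw":[8,16,24,31,38]}'
python3 -m creep '{"dp":[[29,35,0],[59,71,0],[88,106,0],[118,141,0],[118,141,0]],"yaw":[0,0,0,0,0]}'
```

```text
time_s: 1.4
ee_pos: [0.2386, -0.3879, 0.2314]
tcp_rot: [0.885, 0.466, 0.0, 0.0]
ft_force: [1.2, -0.2, -0.2]
grip_width: 0.144
gripper_force: 0.0
time_s: 1.9
ee_pos: [0.3386, -0.1679, 0.2318]
tcp_rot: [0.656, 0.755, 0.0, 0.001]
ft_force: [0.7, -1.1, -0.1]
grip_width: -0.001
gripper_force: 0.0
time_s: 2.4
ee_pos: [0.4863, 0.0093, 0.2317]
tcp_rot: [0.374, 0.928, 0.0, 0.001]
ft_force: [0.8, -0.1, 1.1]
grip_width: -0.001
gripper_force: 0.0
time_s: 2.9
ee_pos: [0.6061, 0.1527, 0.2308]
tcp_rot: [0.375, 0.927, 0.001, 0.001]
ft_force: [-0.1, -0.7, -0.1]
grip_width: -0.001
gripper_force: 0.0
```

```bash
python3 -m creep '{"dp":[[-2,-4,-40],[-2,-4,-80],[-2,-4,-120],[-2,-4,-156],[-2,-4,-156]],"yaw":[0,0,0,0,0]}'
python3 - <<'E'
from m import *
f=grab_frame("top");cv2.imwrite("pics/d.png",cv2.resize(f["color"][120:260,200:340,::-1],(560,560),interpolation=2))
s=get_state();print(s["ee_pos"],s["ft_force"],s["joint_positions"])
E
```

```text
time_s: 3.4
ee_pos: [0.595, 0.1429, 0.0693]
tcp_rot: [0.377, 0.926, -0.004, -0.006]
ft_force: [-0.6, 0.3, -0.5]
grip_width: -0.0
gripper_force: 0.0
[0.59781602 0.14339865 0.07246831] [-0.47684328  0.88464986  1.0998278 ] [ 1.64710047e-01  4.80000725e-01  1.75174915e+00 -2.53225546e-04
  9.17416472e-01 -6.33544037e-01]
```

View pics/d.png

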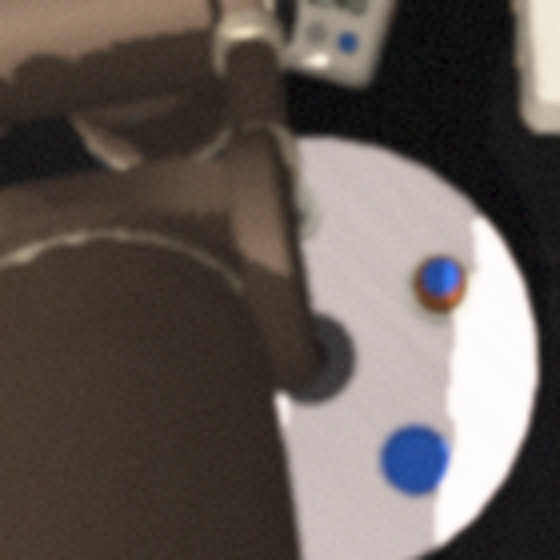

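```bash
cat > chk.py <<'E'
import sys
from h import *
F=[];
s=get_state();f=s["ft_force"];p=s["ee_pos"]*1000-[508,96,0]
a=np.arctan2(p[1],p[0]);t=-np.sin(a)*f[0]+np.cos(a)*f[1]
print("R %.1f phi %.2f z %.1f  ft %.1f fr %.1f fz %.1f t %.1f"%(np.hypot(p[0],p[1]),np.degrees(a),p[2],t,f[0]*np.cos(a)+f[1]*np.sin(a),f[2],s["time_s"]))
lo=float(sys.argv[1]);sys.exit(not(-12<t<lo))
E
python3 -m creep '{"dp":[[-3,2,0],[-6,4,0],[-8.6,6.2,0],[-8.6,6.2,0],[-8.6,6.2,0]],"yaw":[0,0,0,0,0]}' >/dev/null; python3 chk.py 9
python3 -m creep '{"dp":[[-0.6,0.8,0],[-1,1.5,0],[-1.5,2.3,0],[-2.1,3.1,0],[-2.1,3.1,0]],"yaw":[0,0,0,0,0]}' >/dev/null; python3 chk.py 9
python3 - <<'E'
from m import *
f=grab_frame("top");print(blue(f,(210,140,345,270)))
E
```

```text
R 101.2 phi 32.88 z 76.4  ft 0.5 fr -0.1 fz 0.6 t 4.0
R 100.5 phi 35.12 z 75.1  ft -0.2 fr -0.5 fz 0.2 t 4.5
[([309.9, 188.8], [307, 185, 7, 8, 44]), ([303.4, 234.6], [296, 227, 16, 16, 184])]
```

```bash
python3 -m creep '{"dp":[[-0.7,1,0],[-1.4,2,0],[-2.1,2.9,0],[-2.1,2.9,0]],"yaw":[0,0,0,0]}' >/dev/null; python3 chk.py 9 &&
python3 -m creep '{"dp":[[-0.7,1,0],[-1.4,2,0],[-2.2,2.8,0],[-2.2,2.8,0]],"yaw":[0,0,0,0]}' >/dev/null; python3 chk.py 9 &&
python3 -m creep '{"dp":[[-0.7,1,0],[-1.4,2,0],[-2.2,2.8,0],[-2.2,2.8,0]],"yaw":[0,1,2,2]}' >/dev/null; python3 chk.py -2
python3 - <<'E'
from m import *
f=grab_frame("top");print(blue(f,(210,140,345,270)))
E
```

```text
R 100.6 phi 36.16 z 75.3  ft -4.1 fr -0.3 fz -2.4 t 4.9
R 100.3 phi 37.70 z 75.3  ft -5.7 fr -1.3 fz -1.5 t 5.3
R 100.4 phi 39.59 z 75.3  ft -7.1 fr -0.0 fz -2.3 t 5.7
[([308.4, 186.9], [305, 184, 8, 7, 45]), ([305.2, 232.9], [298, 226, 15, 15, 184])]
```

```bash
set -e
python3 -m creep '{"dp":[[-0.8,0.9,0],[-1.6,1.8,0],[-2.3,2.7,0],[-2.3,2.7,0]],"yaw":[0,1,2,2]}' >/dev/null; python3 chk.py -2
python3 -m creep '{"dp":[[-0.8,0.9,0],[-1.6,1.8,0],[-2.3,2.6,0],[-2.3,2.6,0]],"yaw":[0,1,2,2]}' >/dev/null; python3 chk.py -2
python3 -m creep '{"dp":[[-0.8,0.8,0],[-1.6,1.6,0],[-2.4,2.6,0],[-2.4,2.6,0]],"yaw":[0,1,2,2]}' >/dev/null; python3 chk.py -2
python3 -m creep '{"dp":[[-0.8,0.8,0],[-1.6,1.6,0],[-2.4,2.5,0],[-2.4,2.5,0]],"yaw":[0,1,2,2]}' >/dev/null; python3 chk.py -2
python3 -m creep '{"dp":[[-0.8,0.8,0],[-1.6,1.6,0],[-2.5,2.5,0],[-2.5,2.5,0]],"yaw":[0,1,2,2]}' >/dev/null; python3 chk.py -2
python3 -m creep '{"dp":[[-0.8,0.8,0],[-1.6,1.6,0],[-2.5,2.4,0],[-2.5,2.4,0]],"yaw":[0,1,2,2]}' >/dev/null; python3 chk.py -2
python3 -m creep '{"dp":[[-0.9,0.8,0],[-1.8,1.6,0],[-2.6,2.3,0],[-2.6,2.3,0]],"yaw":[0,1,2,2]}' >/dev/null; python3 chk.py -2
python3 -m creep '{"dp":[[-0.9,0.7,0],[-1.8,1.4,0],[-2.7,2.2,0],[-2.7,2.2,0]],"yaw":[0,1,2,2]}' >/dev/null; python3 chk.py -2
```

```text
R 100.4 phi 41.74 z 75.3  ft -6.3 fr -1.7 fz -1.9 t 6.2
R 100.4 phi 43.58 z 75.3  ft -6.7 fr -1.5 fz -2.6 t 6.5
R 100.4 phi 45.73 z 75.3  ft -7.4 fr -2.8 fz -1.6 t 7.0
R 101.1 phi 48.94 z 75.2  ft 1.4 fr 0.7 fz 0.2 t 7.3
```

```bash
cat > ang.py <<'E'
from m import *
f=grab_frame("top")
for b in blue(f,(210,140,345,270)):
    z=.07 if b[1][4]>100 else .108
    p=atz(f,b[0],z)[:2]-[.508,.096];print(b[0],b[1][4],"r %.4f az %.2f"%(np.hypot(*p),np.degrees(np.arctan2(p[1],p[0]))))
E
python3 ang.py
python3 -m creep '{"dp":[[-0.4,0.4,0],[-0.7,0.7,0],[-0.7,0.7,0]],"yaw":[0,0,0]}' >/dev/null; python3 chk.py -2; python3 ang.py
```

```text
[304.9, 181.9] 43 r 0.0746 az -51.14
[308.4, 227.8] 184 r 0.0755 az -122.11
R 101.7 phi 49.88 z 75.3  ft 0.5 fr 0.4 fz -0.1 t 7.7
[303.8, 180.8] 43 r 0.0744 az -48.80
[309.2, 226.6] 187 r 0.0757 az -119.92
```

```bash
python3 ang.py; python3 chk.py 9
python3 -m creep '{"dp":[[-0.4,0.4,0],[-0.7,0.7,0],[-0.7,0.7,0]],"yaw":[0,0,0]}' >/dev/null; python3 chk.py -2; python3 ang.py
```

```text
[303.8, 180.8] 43 r 0.0744 az -48.80
[309.3, 226.4] 189 r 0.0757 az -119.58
R 101.7 phi 49.76 z 75.3  ft -0.3 fr -0.2 fz -0.3 t 7.8
R 101.6 phi 50.22 z 75.3  ft -0.2 fr -0.7 fz 0.1 t 8.1
[303.5, 180.5] 44 r 0.0744 az -48.16
[309.5, 226.2] 191 r 0.0758 az -119.17
```

```bash
python3 -m creep '{"dp":[[-0.8,0.7,0],[-0.8,0.7,0],[-0.8,0.7,0]],"yaw":[0,0,0]}' >/dev/null; python3 chk.py 9; python3 ang.py
python3 -m creep '{"dp":[[-0.8,0.6,0],[-0.8,0.6,0]],"yaw":[0,0]}' >/dev/null; python3 chk.py -3 || { python3 -m creep '{"dp":[[-0.8,0.6,0],[-0.8,0.6,0]],"yaw":[0,0]}' >/dev/null; python3 chk.py 9; }; python3 ang.py
```

```text
R 101.6 phi 50.79 z 75.3  ft -0.6 fr -0.3 fz 0.8 t 8.4
[303.5, 180.4] 45 r 0.0745 az -48.05
[309.5, 226.2] 186 r 0.0758 az -119.17
R 101.6 phi 51.40 z 75.2  ft 0.1 fr -0.1 fz -0.4 t 8.7
R 101.6 phi 51.87 z 75.3  ft 0.4 fr -1.3 fz -0.0 t 8.9
[303.5, 180.3] 46 r 0.0746 az -47.94
[309.5, 226.2] 187 r 0.0758 az -119.17
```

```bash
python3 -m creep '{"dp":[[-0.8,0.6,0],[-0.8,0.6,0]],"yaw":[0,0]}' >/dev/null; python3 chk.py -3 || { python3 -m creep '{"dp":[[-0.8,0.6,0],[-0.8,0.6,0]],"yaw":[0,0]}' >/dev/null; python3 chk.py -3; } || { python3 -m creep '{"dp":[[-0.8,0.6,0],[-0.8,0.6,0]],"yaw":[0,0]}' >/dev/null; python3 chk.py -3; } ; python3 ang.py
```

```text
R 101.6 phi 52.02 z 75.4  ft -2.6 fr 0.2 fz -1.0 t 9.2
R 101.6 phi 52.18 z 75.4  ft -5.8 fr -1.5 fz -2.3 t 9.3
[303.3, 180.3] 45 r 0.0743 az -47.74
[309.6, 226.1] 186 r 0.0759 az -118.97
```

```bash
python3 -m creep '{"dp":[[-0.8,0.6,0],[-0.8,0.6,0]],"yaw":[0,0]}' >/dev/null; python3 chk.py -3 && { python3 -m creep '{"dp":[[-0.8,0.6,0],[-0.8,0.6,0]],"yaw":[0,0]}' >/dev/null; python3 chk.py -3; }; python3 ang.py
python3 -m creep '{"dp":[[3,-2.5,0],[7,-5.5,0],[12,-9,0],[16,-12,0],[16,-12,0]],"yaw":[0,0,0,0,0]}'; python3 ang.py
```

```text
R 101.6 phi 52.34 z 75.4  ft -7.4 fr -0.8 fz -3.9 t 9.6
R 101.6 phi 52.44 z 75.4  ft -9.2 fr -0.8 fz -4.1 t 9.8
[303.2, 180.1] 42 r 0.0745 az -47.41
[309.7, 225.9] 185 r 0.0759 az -118.63
time_s: 10.35
ee_pos: [0.5841, 0.1661, 0.0754]
tcp_rot: [0.295, 0.956, 0.0, 0.0]
ft_force: [0.1, -0.0, -0.0]
grip_width: 0.003
gripper_force: 0.0
[303.3, 180.2] 45 r 0.0745 az -47.63
[309.6, 226.1] 187 r 0.0759 az -118.97
```

```bash
python3 -m creep '{"dp":[[0,0,45],[0,0,90],[0,0,145],[-15,-40,145],[-33,-82,145]],"yaw":[0,0,0,0,0]}' 60 30
python3 -m creep '{"dp":[[-18,-45,0],[-36,-90,0],[-54,-135,0],[-72,-180,0],[-90,-225,0]],"yaw":[-8,-16,-24,-32,-40]}'>/dev/null
python3 -m creep '{"dp":[[-9,-17,0],[-9,-17,-30],[-9,-17,-70],[-9,-17,-105],[-9,-17,-105]],"yaw":[-8,-16,-16,-16,-16]}'
python3 ang.py
```

```text
time_s: 10.9
ee_pos: [0.5526, 0.0848, 0.224]
tcp_rot: [0.293, 0.956, 0.001, 0.003]
ft_force: [0.6, -0.9, -0.7]
grip_width: 0.599
gripper_force: 0.0
time_s: 11.9
ee_pos: [0.4466, -0.1554, 0.1107]
tcp_rot: [0.709, 0.706, -0.002, -0.006]
ft_force: [-1.2, 0.0, -0.2]
grip_width: 0.601
gripper_force: 0.0
[303.6, 180.0] 46 r 0.0752 az -47.71
[237.2, 211.8] 49 r 0.0736 az 97.92
[309.4, 226.2] 185 r 0.0756 az -119.25
```

```bash
python3 -m creep '{"dp":[[0,0,-20],[0,0,-45],[0,0,-70],[0,0,-91],[0,0,-91]],"yaw":[0,0,0,0,0]}'
python3 -m creep '{"dp":[[0,0,0],[0,0,0],[0,0,0],[0,0,0],[0,0,0]],"yaw":[0,0,0,0,0]}' 0 30
```

```text
time_s: 12.45
ee_pos: [0.4511, -0.1573, 0.0241]
tcp_rot: [0.708, 0.706, -0.0, -0.001]
ft_force: [0.0, -0.4, -0.3]
grip_width: 0.599
gripper_force: 0.0
time_s: 12.95
ee_pos: [0.4537, -0.1585, 0.0265]
tcp_rot: [0.709, 0.706, 0.001, 0.002]
ft_force: [-0.1, 0.2, 7.3]
grip_width: 0.305
gripper_force: 30.0
```

```bash
python3 - <<'E'
from m import *
np.set_printoptions(precision=4,suppress=True)
# pocket centre now
f=grab_frame("top");g=grab_frame("side")
a=[b for b in blue(f,(210,140,345,270)) if b[1][4]>120];b=[b for b in blue(g,(255,150,370,245)) if b[1][4]>100];print(a,b)
print([atz(f,x[0],z)[:2] for x in a for z in(.07,.076)],[tri(g,y[0],f,x[0]) for x in a for y in b])
h=get_state();print(h["ee_pos"],h["ft_force"],h["grip_width"],h["gripper_force"])
i=lambda f,x,y,n:cv2.resize(f["color"][y:y+n,x:x+n,::-1],(390,390),interpolation=2)
cv2.imwrite("pics/e.png",np.hstack([i(g,250,150,130),i(g,280,230,80)]))
E
```

```text
[([309.4, 226.2], [302, 219, 15, 16, 184])] []
[array([0.471, 0.03 ]), array([0.4707, 0.03  ])] []
[ 0.4536 -0.1585  0.0265] [-0.1072  0.6781  7.1919] 0.2997155321199629 29.953753352165222
```

View pics/e.png

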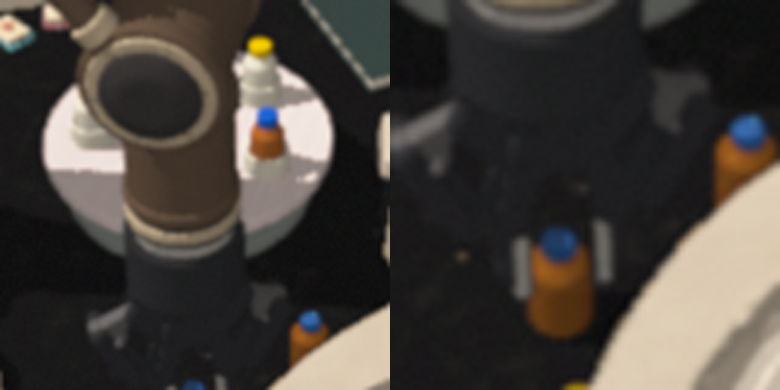

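```bash
python3 -m creep '{"dp":[[0,0,10],[0,0,50],[0,0,95],[4,40,105],[8,75,105]],"yaw":[0,0,0,0,0]}'
python3 -m creep '{"dp":[[5,45,0],[9,85,0],[12,113,0],[12,113,0],[12,113,0]],"yaw":[0,0,0,0,0]}'
python3 -m creep '{"dp":[[0,0,-10],[0,0,-20],[0,0,-23],[0,0,-23],[0,0,-23]],"yaw":[0,0,0,0,0]}'
python3 - <<'E'
from m import *
np.set_printoptions(precision=4,suppress=True)
g=grab_frame("side");f=grab_frame("top");print(blue(g,(255,130,370,245)),blue(f,(260,170,350,260)));print(get_state()["ee_pos"])
i=lambda f,x,y,n:cv2.resize(f["color"][y:y+n,x:x+n,::-1],(390,390),interpolation=2)
cv2.imwrite("pics/g.png",np.hstack([i(g,265,170,80),i(f,270,190,80)]))
E
```

```text
time_s: 13.55
ee_pos: [0.4622, -0.0831, 0.1334]
tcp_rot: [0.71, 0.705, 0.002, 0.003]
ft_force: [0.3, 0.6, -1.3]
grip_width: 0.303
gripper_force: 29.7
time_s: 14.05
ee_pos: [0.4714, 0.0306, 0.1298]
tcp_rot: [0.708, 0.706, -0.0, 0.0]
ft_force: [-0.2, 0.6, -0.7]
grip_width: 0.306
gripper_force: 29.7
time_s: 14.55
ee_pos: [0.4713, 0.0299, 0.1059]
tcp_rot: [0.709, 0.705, -0.0, -0.0]
ft_force: [0.1, 0.0, 0.5]
grip_width: 0.305
gripper_force: 29.7
[([338.9, 189.1], [337, 187, 5, 5, 24]), ([302.5, 191.6], [301, 190, 4, 4, 11]), ([302.6, 213.5], [296, 208, 14, 11, 110])] []
[0.4718 0.0301 0.1064]
```

View pics/g.png

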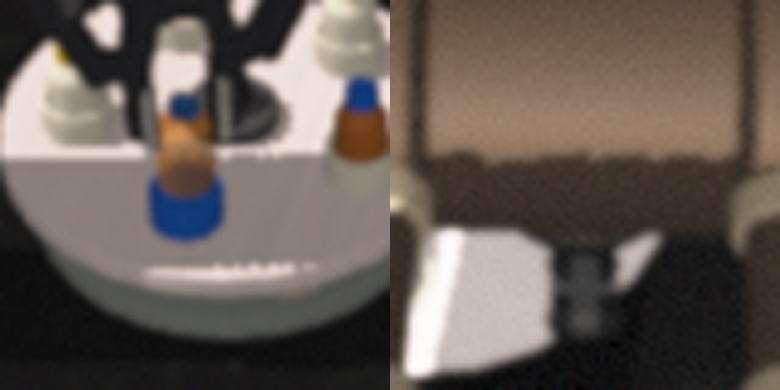

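```bash
python3 -m creep '{"dp":[[0,0,-2],[0,0,-4],[0,0,-6],[0,0,-8],[0,0,-8]],"yaw":[0,0,0,0,0]}'; python3 ang.py
```

```text
time_s: 15.15
ee_pos: [0.4711, 0.0303, 0.098]
tcp_rot: [0.708, 0.706, -0.0, -0.0]
ft_force: [-0.0, -0.4, 0.6]
grip_width: 0.304
gripper_force: 29.9
[303.5, 177.7] 6 r 0.0782 az -45.18
[237.2, 211.7] 47 r 0.0736 az 97.77
```

```bash
python3 -m creep '{"dp":[[0,0,-3],[0,0,-6],[0,0,-9],[0,0,-11],[0,0,-11]],"yaw":[0,0,0,0,0]}'; python3 ang.py
```

```text
time_s: 15.7
ee_pos: [0.471, 0.0303, 0.0867]
tcp_rot: [0.709, 0.706, -0.0, -0.0]
ft_force: [-1.8, -0.7, -1.7]
grip_width: 0.305
gripper_force: 29.8
[303.5, 178.1] 16 r 0.0776 az -45.58
[237.1, 211.8] 47 r 0.0738 az 97.90
```

```bash
python3 -m creep '{"dp":[[0,0,-1],[0,0,-1.5],[0,0,-1.5]],"yaw":[0,0,0]}'; python3 ang.py
```

```text
time_s: 16.05
ee_pos: [0.4711, 0.0302, 0.0865]
tcp_rot: [0.708, 0.706, -0.001, -0.0]
ft_force: [-4.5, -0.8, 7.5]
grip_width: 0.303
gripper_force: 30.5
[303.5, 178.1] 16 r 0.0776 az -45.58
[237.2, 211.8] 50 r 0.0736 az 97.92
```

```bash
python3 -m creep '{"dp":[[-0.7,0,0.5],[-0.7,0,0.5],[-0.7,0,0.5]],"yaw":[0,0,0]}'; python3 -m creep '{"dp":[[0,0,0],[0,0,0],[0,0,0],[0,0,0]],"yaw":[0,0,0,0]}' 60
python3 -m creep '{"dp":[[0,0,10],[0,0,30],[0,0,65],[0,0,105],[0,0,130]],"yaw":[0,0,0,0,0]}'
python3 -m creep '{"dp":[[0,-45,0],[-5,-90,0],[-10,-135,0],[-15,-180,0],[-15,-180,0]],"yaw":[0,0,0,0,0]}'
python3 ang.py
python3 - <<'E'
from m import *
g=grab_frame("side");f=grab_frame("top")
print(blue(g,(255,130,370,245)))
i=lambda f,x,y,n:cv2.resize(f["color"][y:y+n,x:x+n,::-1],(390,390),interpolation=2)
cv2.imwrite("pics/k.png",np.hstack([i(g,255,145,130),i(f,220,150,250)]))
for u in [(309.5,226.2)]: print(atz(f,u,.108))
E
```

```text
time_s: 16.4
ee_pos: [0.471, 0.0303, 0.0866]
tcp_rot: [0.709, 0.706, 0.0, 0.0]
ft_force: [-1.7, -0.3, 3.4]
grip_width: 0.3
gripper_force: 30.0
time_s: 16.8
ee_pos: [0.471, 0.0304, 0.0862]
tcp_rot: [0.709, 0.706, 0.0, 0.0]
ft_force: [-0.1, 0.0, 0.2]
grip_width: 0.596
gripper_force: 0.0
time_s: 17.3
ee_pos: [0.4723, 0.0303, 0.22]
tcp_rot: [0.709, 0.706, 0.002, 0.002]
ft_force: [0.6, 0.6, 0.9]
grip_width: 0.6
gripper_force: 0.0
time_s: 17.8
ee_pos: [0.4557, -0.1545, 0.2175]
tcp_rot: [0.711, 0.704, -0.0, 0.002]
ft_force: [0.5, 0.4, 0.5]
grip_width: 0.597
gripper_force: 0.0
[303.6, 180.1] 39 r 0.0750 az -47.82
[237.2, 211.8] 49 r 0.0736 az 97.92
[309.4, 224.6] 13 r 0.0753 az -118.83
[([302.4, 197.9], [301, 197, 4, 3, 11]), ([304.1, 215.0], [299, 210, 11, 9, 61])]
[0.46861281 0.02988192 0.108     ]
```

View pics/k.png

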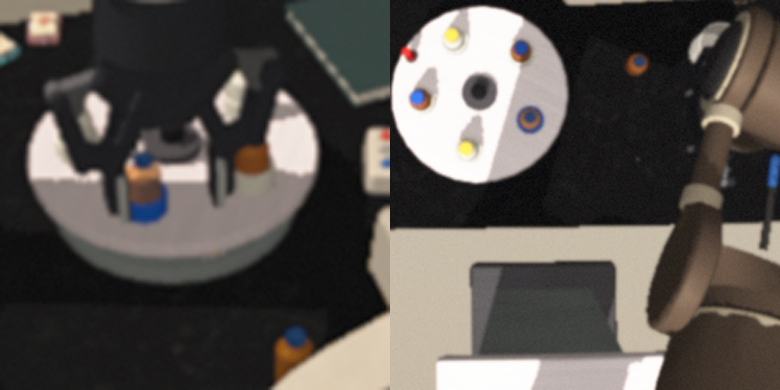

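```bash
python3 -m creep '{"dp":[[0,0,0],[0,0,0]],"yaw":[0,0]}'; python3 ang.py; python3 -c "from bench import *;print(job_done())"
```

```text
time_s: 18.15
ee_pos: [0.4559, -0.1483, 0.2163]
tcp_rot: [0.708, 0.706, 0.0, -0.0]
ft_force: [0.3, -0.2, -0.2]
grip_width: 0.602
gripper_force: 0.0
[303.6, 180.1] 40 r 0.0750 az -47.82
[237.2, 211.8] 49 r 0.0736 az 97.92
[309.2, 224.7] 12 r 0.0750 az -119.10
the job is handed in; nothing more can be done
None
```

The carousel clicked into its next detent (highest push reading about 9 N, and it sprang back when I let go), the amber vial stands home in the blue pocket with the carousel still in its detent, the spare vial and beaker were never touched, and the job was handed in at about 18 s (no verdict was returned).

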